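Charge the feed hopper from the nut tray

TASK

Charge the feed hopper with the batch of steel nuts: first shut its gate by standing the gate lever upright on the long middle mark, then carry the tray over, tip it and let all six nuts slide off its lip into the hopper, where they must stay. Set the empty tray down flat and right way up on the bench and let go of it; leave the other things on the bench standing where they are.

Things in the scene. Friction and masses are not known exactly. Their poses are not given: they have to be found in the camera images.
- hopper: fixed grey steel feed hopper, left or right on the bench, base 160 x 176 mm. Origin: centre of its underside; x from its lever side to its back, y across, z up. Mouth 124 (x) x 144 mm (y) inside, over the origin, rim 165 mm high (outside 142 x 162); upright for 15 mm, then sloping in to a throat 52 x 48 mm, 100 to 64 mm high, closed from below by the gate. A catch pan stands under it
- hopper_mouth (a point): centre of the hopper's mouth at rim height; axes as the hopper's
- gate (a joint): angle of the sector gate and its lever, rad: 0 = lever upright on the long middle mark of its index plate, gate shut; positive leans the knob towards the hopper's +y and opens the throat, negative opens it on the other side; travel -0.6 to 1.05; stays where it is left, about 2 N at the knob
- gate_pivot (a point): point on the lever's turning axis (along the hopper's x) in the lever's plane, 92 mm before the hopper's origin in -x and 100 mm above the bench; axes as the hopper's
- gate_knob (a point): centre of the black ball knob, 25 mm diameter, at the end of the lever, 105 mm from gate_pivot; 205 mm high when upright; the rod below is 9 mm thick
- tray: steel hand tray with the nuts, 0.2 kg. Origin: on its underside; x points to its open front lip, z up. Floor 3 mm thick, x = -75 to 85 mm, 100 mm wide, narrowing from x = 25 to a 93 mm lip; side and back walls 20 mm high. Behind the back wall a black grip plate, 44 mm wide (y), 10 mm thick, stands upright from 27 to 73 mm height
- tray_grip (a point): where to hold the tray's grip plate: x = -81, z = 52 mm in the tray's frame (axes as the tray's); the plate's faces look along the tray's x; 21 mm of it remain above
- tray_lip (a point): middle of the tray's open front lip, on the floor's upper side: x = 85, z = 3 mm in the tray's frame; axes as the tray's
- nut0: large plain steel hexagon nut, 24 mm across flats, 13 mm thick, about 35 g, lying loose on the tray. Origin: centre of one flat side; z along its bore
- nut1: large plain steel hexagon nut, 24 mm across flats, 13 mm thick, about 35 g, lying loose on the tray. Origin: centre of one flat side; z along its bore
- nut2: large plain steel hexagon nut, 24 mm across flats, 13 mm thick, about 35 g, lying loose on the tray. Origin: centre of one flat side; z along its bore
- nut3: large plain steel hexagon nut, 24 mm across flats, 13 mm thick, about 35 g, lying loose on the tray. Origin: centre of one flat side; z along its bore
- nut4: large plain steel hexagon nut, 24 mm across flats, 13 mm thick, about 35 g, lying loose on the tray. Origin: centre of one flat side; z along its bore
- nut5: large plain steel hexagon nut, 24 mm across flats, 13 mm thick, about 35 g, lying loose on the tray. Origin: centre of one flat side; z along its bore
- glue_bottle: bystander: white dropper bottle, 32 mm wide, 85 mm tall, standing; origin: centre of its underside
- solder_spool: bystander: spool of solder wire, 58 mm wide, 52 mm tall; origin: centre of its underside
- flux_bottle: bystander: amber dropper bottle, 28 mm wide, 70 mm tall, standing; origin: centre of its underside
- rubber_stopper: bystander: black rubber nozzle, 42 mm wide, 58 mm tall, standing; origin: centre of its underside
- driver_red: bystander: large screwdriver, 184 mm long, lying flat; origin: centre of its underside
- tape_kraft: bystander: roll of tape, 85 mm wide, 24 mm tall; origin: centre of its underside
- driver_amber: bystander: small screwdriver, 144 mm long, lying flat; origin: centre of its underside

How it is judged:
On the way, in this order (a step that is already met when the one before it is completed fails the run):
1. the gate is shut (lever within 0.12 rad of upright) before any nut goes in, with the nuts still on the tray (value of joint gate between -0.12 and 0.12 rad and angle between tray's own z axis and vertical below 0.3 rad and distance between each of nut0, nut1, nut2, nut3, nut4, nut5 and tray below 0.11 m), for 0.2 s.
2. all six nuts are in the hopper, slid from the tipped tray (x of nut0 in the frame of hopper between -0.064 and 0.064 m and y of nut0 in the frame of hopper between -0.074 and 0.074 m and z of nut0 in the frame of hopper between 0.045 and 0.165 m and x of nut1 in the frame of hopper between -0.064 and 0.064 m and y of nut1 in the frame of hopper between -0.074 and 0.074 m and z of nut1 in the frame of hopper between 0.045 and 0.165 m and x of nut2 in the frame of hopper between -0.064 and 0.064 m and y of nut2 in the frame of hopper between -0.074 and 0.074 m and z of nut2 in the frame of hopper between 0.045 and 0.165 m and x of nut3 in the frame of hopper between -0.064 and 0.064 m and y of nut3 in the frame of hopper between -0.074 and 0.074 m and z of nut3 in the frame of hopper between 0.045 and 0.165 m and x of nut4 in the frame of hopper between -0.064 and 0.064 m and y of nut4 in the frame of hopper between -0.074 and 0.074 m and z of nut4 in the frame of hopper between 0.045 and 0.165 m and x of nut5 in the frame of hopper between -0.064 and 0.064 m and y of nut5 in the frame of hopper between -0.074 and 0.074 m and z of nut5 in the frame of hopper between 0.045 and 0.165 m and value of joint gate between -0.12 and 0.12 rad and angle between tray's own z axis and vertical above 0.3 rad and horizontal distance between tray_lip and hopper_mouth below 0.12 m), for 0.05 s.
At the end, for the whole second after the job is handed in: All six nuts lie at rest inside the hopper above its gate (within its walls, between 45 and 165 mm above its underside), the gate lever stands within 0.12 rad of upright, and the empty tray lies flat (within 0.08 rad) and right way up on the bench top, released and at rest (x of nut0 in the frame of hopper between -0.064 and 0.064 m and y of nut0 in the frame of hopper between -0.074 and 0.074 m and z of nut0 in the frame of hopper between 0.045 and 0.165 m and x of nut1 in the frame of hopper between -0.064 and 0.064 m and y of nut1 in the frame of hopper between -0.074 and 0.074 m and z of nut1 in the frame of hopper between 0.045 and 0.165 m and x of nut2 in the frame of hopper between -0.064 and 0.064 m and y of nut2 in the frame of hopper between -0.074 and 0.074 m and z of nut2 in the frame of hopper between 0.045 and 0.165 m and x of nut3 in the frame of hopper between -0.064 and 0.064 m and y of nut3 in the frame of hopper between -0.074 and 0.074 m and z of nut3 in the frame of hopper between 0.045 and 0.165 m and x of nut4 in the frame of hopper between -0.064 and 0.064 m and y of nut4 in the frame of hopper between -0.074 and 0.074 m and z of nut4 in the frame of hopper between 0.045 and 0.165 m and x of nut5 in the frame of hopper between -0.064 and 0.064 m and y of nut5 in the frame of hopper between -0.074 and 0.074 m and z of nut5 in the frame of hopper between 0.045 and 0.165 m and value of joint gate between -0.12 and 0.12 rad and height (world z) of tray between -0.01 and 0.012 m and angle between tray's own z axis and vertical below 0.08 rad and linear speed of tray below 0.02 m/s and linear speed of each of nut0, nut1, nut2, nut3, nut4, nut5 below 0.03 m/s); the robot touches nothing.
It fails at once if a bystander is pushed more than 4 cm from its place (distance of any of glue_bottle, solder_spool, flux_bottle, rubber_stopper, driver_red, tape_kraft, driver_amber from where it was at the start of the episode above 0.04 m).
It fails at once if a standing bottle, nozzle or spool is knocked over (angle between any of glue_bottle, flux_bottle, rubber_stopper, solder_spool's own z axis and vertical above 0.6 rad).
It also fails if it takes over 64 s, if anything falls off the work surface, if the arm or the gripper's body presses on something with over 40 N, if the wrist force passes 120 N, or if a joint passes its speed limit or range.

ROBOT

A 6-joint arm with a two-finger parallel gripper is mounted at the origin on a cart in front of the work surface, level with it; the furniture and walls round the work are solid. World frame = base frame: x ahead of the robot, y to its left, z up, the work surface at z = 0. Lengths are in m, angles in rad, forces in N, time in s.
With the tool pointing down it reaches from about 0.35 to 0.975 m from the base axis. Payload 7.1 kg.
Tool frame: the origin (TCP) lies midway between the tips of the shut fingers; the grasp point (between the pads) lies 19 mm behind it; z points along the fingers, y is the line along which they close (so a half turn about z gives the same grasp; the last joint's range is limited). The gripper opens to 88 mm and grips with 3 to 60 N. Pads are 20 mm wide; open, the fingers measure 115 mm over their backs; the gripper's body (75 mm by 178 mm) begins 61 mm behind the grasp point.
Start: joints at [1.27, 0.423, 1.63, -0, 1.089, -0.019], TCP at [0.174, 0.6, 0.223] pointing down, gripper open.
Joint ranges: [-3, 3], [-0.9, 2.11], [0.09, 2.58], [-1.31, 4.45], [0.11, 2.69], [-2.54, 2.54]. Speed limits (rad/s): [2.39, 2.39, 3.01, 3.14, 3.14, 3.14].

INTERFACE

Orientations are given as [roll, pitch, yaw] about the fixed x, y, z axes, in that order (R = Rz(yaw) Ry(pitch) Rx(roll)).
In Python, from cell import get_state, read_camera, manip gives the robot as it stands. The module is installed in compiled form; this text tells all that it offers.
- The arm moves only by the shell command python3 -m pendant 'ROWS' [FORCE]. ROWS is JSON, a list that holds one entry, the list of rows, each a list of 5 numbers: the shift along the tool's x, y, z normalised to -1 to 1, where 1 is 0.1 m, then the turn about the tool's z normalised to -1 to 1, where 1 is 2 rad, then the closure, from -1 (fully open) to 1 (shut). A call has 1 to 20 rows; each row is the pose to reach, as a shift and turn from the pose commanded when the call began, along the tool's axes at that moment; what a row does not reach only later rows make up. A row lasts 1/12 s, in which the tool goes at most 41.7 mm and 7.16 degrees, less where a joint would pass 70% of its speed; a pose out of reach is approached as far as the arm can. A call with a number of a shift or a turn outside -1 to 1 is refused whole. A call with a gripper value outside its range is refused whole. The fingers move at their own pace and stop on an object; FORCE is the grip in N (left out, the last holds). Time passes only in rows, so rows that repeat a pose let the fingers close. It gives the time, the measured TCP pose, the force, the opening and the grip force at its end, in the units of the state.
- get_state(): the state, without advancing time (a new reading comes with each control period).
- read_camera(name): name is "scene" or "top" or "wrist"; returns a dict with "img" (384x512x3 uint8, blue, green, red), "range_z" (384x512 float32, m along the optical axis (not along the pixel's ray), 0 where there is no reading), "mtx" (3x3 intrinsics, pixels), "rvec" (rotation vector, rad) and "tvec" (3), from world to camera coordinates, as OpenCV has them. Camera axes: x right, y down, z forward; pixel columns grow to the right and rows downward; lengths in m; the calibration is good to about 2 mm. The wrist camera is an equidistant fisheye: a pixel r from the principal point sees the ray r / f radians off the axis. A picture is of the moment at which its call begins.
- manip.sign_off(): hands the job in; it is judged then, once.
The state is a dict: "time_s": time; "joints": joint angles; "dq": joint speeds; "effort": joint torques, N m; "tool_pos": TCP position; "tool_rot": TCP orientation; "wrist_force": force on the tool from outside, world axes, zero at the start; "moment": the same for the moment, N m; "width": opening from 0.0 (shut) to 1.0 (fully open); "grip_force": force on a finger pad.
Only numpy, scipy, OpenCV 4.12 (cv2) and the standard library are available. Lean on these libraries where they do the work, as an engineer would, in place of code of your own. Each camera call takes 0.05 s, during which the arm holds its last target. There are 200 camera calls.

## Working session

There is one attempt and no reset: what is moved stays moved. The work goes in short steps, Python scripts to look and compute and a shell command to move; the robot and the scene stay as the last step left them, time stands still between calls to the robot, and variables do not carry over. Pictures are saved under pics/ and viewed, at most 10 in all, crops included, and the job is handed in when it is done.

```bash
mkdir -p pics; cat > h.py <<'E'
import numpy as np, cv2
from cell import get_state, read_camera, manip
def save(n,f):
    c=read_camera(n); cv2.imwrite(f'pics/{f}.png',c['img']); np.savez(f'{f}.npz',**c); return c
def pts(c):
    K=c['mtx'];R=cv2.Rodrigues(np.array(c['rvec']))[0];t=np.array(c['tvec']).reshape(3)
    v,u=np.mgrid[:384,:512]; z=c['range_z']
    P=np.stack([(u-K[0,2])/K[0,0]*z,(v-K[1,2])/K[1,1]*z,z],-1)
    P=(P-t)@R; P[z==0]=np.nan; return P
E
python3 - <<'E'
from h import *
print(get_state())
for n in ('scene','top'):
    c=save(n,n+'0'); print(n,c['mtx'].tolist(),c['rvec'],c['tvec'])
im=np.hstack([cv2.imread(f'pics/{n}0.png') for n in('scene',)])
E
```

```text
{'time_s': 0.0, 'joints': array([ 1.26999906e+00,  4.23854263e-01,  1.63067221e+00, -4.20090719e-05,
        1.08861324e+00, -1.90223502e-02]), 'dq': array([-2.40837648e-03,  6.73816011e-05, -4.71050668e-04,  2.44847893e-03,
       -2.75964274e-03, -1.10782418e-03]), 'effort': array([ 4.40303207e-03, -5.44618857e+01, -2.73676014e+01,  6.45038788e-02,
        2.28476065e-02, -1.22327438e-04]), 'tool_pos': array([0.17362363, 0.5998226 , 0.22190031]), 'tool_rot': array([-3.14004517e+00,  7.75564998e-06,  2.85983725e+00]), 'wrist_force': array([-0.22115304,  0.08211369, -0.21068155]), 'moment': array([-0.00497885, -0.02020852,  0.02156691]), 'grip_force': 0.0, 'width': 1.0021656653118347}
scene [[384.91647176882066, 0.0, 260.1821942487536], [0.0, 384.91647176882066, 195.1644444381224], [0.0, 0.0, 1.0]] [ 1.28931017  2.47911088 -0.69120485] [ 0.45441985 -0.18258422  1.31440531]
top [[356.638541408491, 0.0, 262.7390707209589], [0.0, 356.638541408491, 185.28367364873895], [0.0, 0.0, 1.0]] [ 2.13251118 -2.15328178  0.16489897] [-0.19226043  0.54222682  1.16607205]
```

View pics/scene0.png

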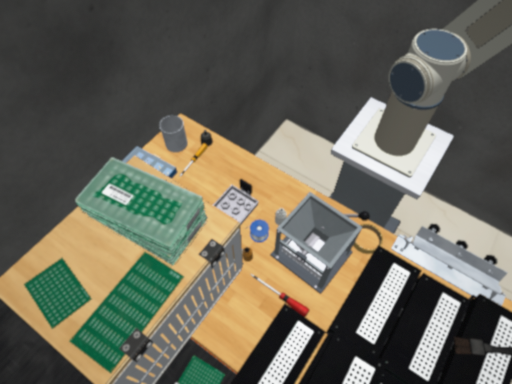

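View pics/top0.png

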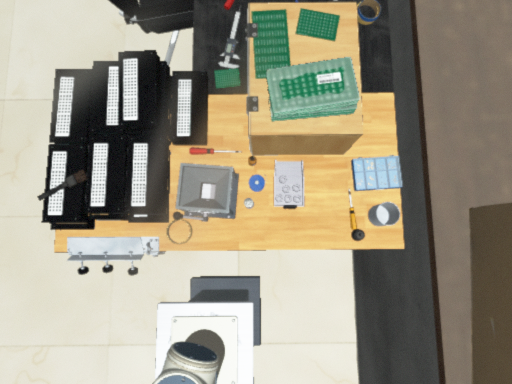

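```bash
python3 - <<'E'
from h import *
c=dict(np.load('top0.npz')); P=pts(c)
for n,(u,v) in dict(base=(190,355),grip=(65,185),hopTL=(180,165),hopBR=(235,216),rimTR=(238,167),knob=(178,216),trayplate=(289,206),lip=(289,162),TL=(275,162),TR=(303,162),spool=(257,183),white=(249,203),stop=(252,160),bench=(300,225),shelf=(300,145),shelfTop=(300,125),post=(253,104),box=(315,90),dam=(355,215)).items(): print(n,P[v,u].round(3))
a=cv2.resize(c['img'][140:250,160:320],None,fx=4.5,fy=4.5,interpolation=cv2.INTER_CUBIC)
s=dict(np.load('scene0.npz'));b=cv2.resize(s['img'][170:330,200:400],None,fx=3.5,fy=3.5,interpolation=cv2.INTER_CUBIC)
cv2.imwrite('pics/a.png',a);cv2.imwrite('pics/b.png',b)
E
```

```text
base [ 0.093 -0.023  0.349]
grip [0.534 0.425 0.126]
hopTL [0.587 0.056 0.162]
hopBR [ 0.44  -0.101 -0.001]
rimTR [ 0.613 -0.111 -0.003]
knob [0.429 0.052 0.189]
trayplate [ 0.466 -0.283  0.073]
lip [ 0.629 -0.291 -0.   ]
TL [ 0.624 -0.241  0.024]
TR [ 0.63  -0.341 -0.004]
spool [ 0.55  -0.178  0.034]
white [ 0.478 -0.152  0.069]
stop [ 0.625 -0.162  0.056]
bench [ 0.407 -0.325 -0.004]
shelf [ 0.655 -0.317  0.134]
shelfTop [ 0.681 -0.305  0.253]
post [ 0.743 -0.171  0.258]
box [ 0.749 -0.338  0.339]
dam [ 0.44  -0.516 -0.   ]
```

View pics/a.png

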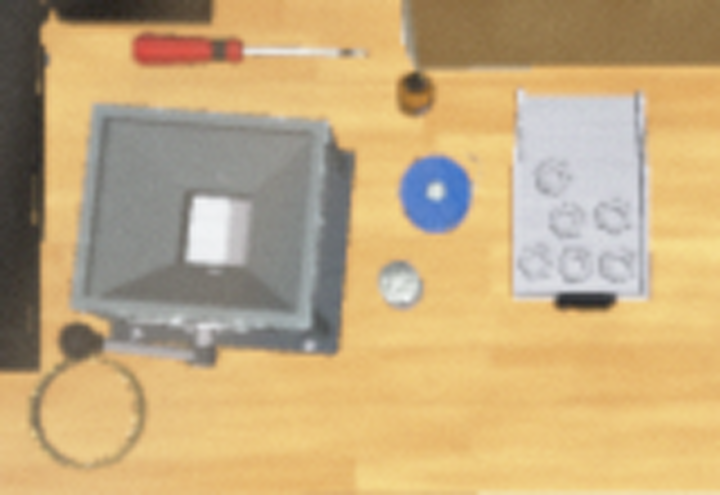

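View pics/b.png

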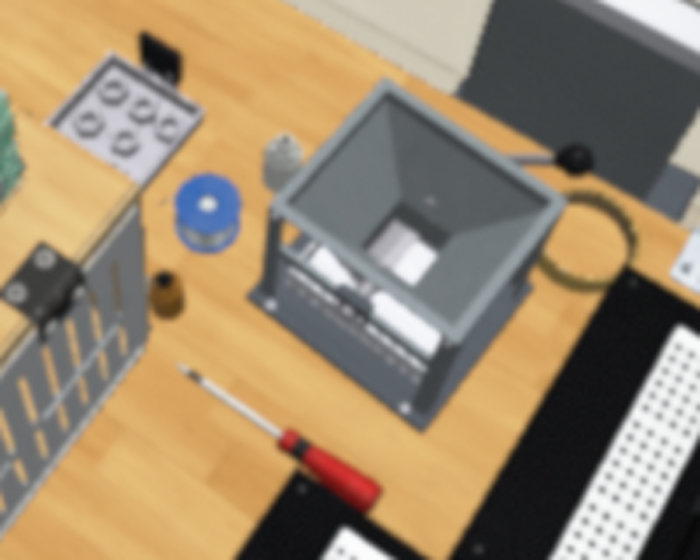

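```bash
python3 - <<'E'
from h import *
c=dict(np.load('top0.npz')); P=pts(c); img=c['img']
K=c['mtx'];R=cv2.Rodrigues(c['rvec'])[0];t=c['tvec'].reshape(3)
print('cam',-R.T@t)
def onplane(uv,z):
    d=(np.c_[(uv[:,0]-K[0,2])/K[0,0],(uv[:,1]-K[1,2])/K[1,1],np.ones(len(uv))])@R; o=-R.T@t
    return o+d*((z-o[2])/d[:,2])[:,None]
v,u=np.mgrid[:384,:512]
def rect(m,z,name):
    uv=np.argwhere(m)[:,::-1].astype(float); Q=onplane(uv,z)[:,:2].astype(np.float32)
    r=cv2.minAreaRect(Q*1000); print(name,len(Q),np.round(r[0],1),np.round(r[1],1),r[2]); return Q
roi=(u>165)&(u<245)&(v>155)&(v<222)
X,Y,Z=P[...,0],P[...,1],P[...,2]
rect(roi&(Z>.155)&(Z<.175),.165,'rim')
# tray: low saturation
hsv=cv2.cvtColor(img,cv2.COLOR_BGR2HSV)
m=((u>268)&(u<310)&(v>156)&(v<212)&(hsv[...,1]<70)&(hsv[...,2]>90)).astype(np.uint8)
n,l,st,_=cv2.connectedComponentsWithStats(m); k=1+st[1:,4].argmax(); rect(l==k,.012,'tray')
m=(u>268)&(u<310)&(v>195)&(v<214)&(img.max(2)<70); rect(m,.073,'plate'); 
mm=(u>268)&(u<310)&(v>195)&(v<214)&(Z>.05); print('plate pts',mm.sum(),np.nanmedian(P[mm],0),np.nanmin(P[mm],0),np.nanmax(P[mm],0))
m=(u>168)&(u<188)&(v>206)&(v<224)&(Z>.12)&(img.max(2)<80); Q=P[m]; print('knob',len(Q),np.median(Q,0),Q.max(0),Q.min(0))
s=dict(np.load('scene0.npz')); Ps=pts(s); si=s['img']
v,u=np.mgrid[:384,:512]
m=(u>352)&(u<372)&(v>205)&(v<224)&(si.max(2)<70)&(Ps[...,2]>.1); Q=Ps[m]; print('knob scene',len(Q),np.median(Q,0),Q.max(0),Q.min(0))
m=(u>238)&(u<256)&(v>175)&(v<196)&(si.max(2)<70)&(Ps[...,2]>.01); Q=Ps[m]; print('plate scene',len(Q),np.median(Q,0),Q.max(0),Q.min(0))
E
```

```text
cam [ 0.35729193 -0.1949179   1.23492814]
rim 643 [504.2 -17.6] [162.8 168.8] 85.75214385986328
tray 1360 [ 552.6 -288.6] [103.7 161.8] 89.16744232177734
plate 23 [ 464.5 -284.2] [36.   3.3] 89.4453125
plate pts 51 [ 0.46594796 -0.283642    0.07174538] [ 0.46086372 -0.30547482  0.05004754] [ 0.46989368 -0.26306135  0.07647271]
  return _methods._mean(a, axis=axis, dtype=dtype,
  ret = um.true_divide(
Traceback (most recent call last):
ValueError: zero-size array to reduction operation maximum which has no identity
```

```bash
python3 - <<'E'
from h import *
c=dict(np.load('top0.npz')); P=pts(c); img=c['img']
K=c['mtx'];R=cv2.Rodrigues(c['rvec'])[0];t=c['tvec'].reshape(3)
def onplane(uv,z):
    uv=np.array(uv,float)
    d=(np.c_[(uv[:,0]-K[0,2])/K[0,0],(uv[:,1]-K[1,2])/K[1,1],np.ones(len(uv))])@R; o=-R.T@t
    return o+d*((z-o[2])/d[:,2])[:,None]
q=onplane(np.array([(95,103),(330,122),(310,328),(75,308)])/4.5+[159.6,139.6],.165); print('rim',q.round(4),q.mean(0)); 
e=[np.linalg.norm(q[i]-q[(i+1)%4]) for i in range(4)]; print(e)
d=(q[0]-q[3]+q[1]-q[2]); d2=(q[0]-q[1]+q[3]-q[2]); print('yaw',np.degrees([np.arctan2(d[1],d[0]),np.arctan2(-d2[0],d2[1])]))
hsv=cv2.cvtColor(img,cv2.COLOR_BGR2HSV)
v,u=np.mgrid[:384,:512];Z=P[...,2]
m=((u>268)&(u<310)&(v>156)&(v<212)&(hsv[...,1]<70)&(hsv[...,2]>90))
for vv in range(162,206,4):
    r=np.flatnonzero(m[vv]); a=onplane([(r[0]-.5,vv),(r[-1]+.5,vv)],.02); print(vv,a[:,:2].round(4).tolist(), a[:,1].mean().round(4))
m=(u>166)&(u<190)&(v>204)&(v<226)&(Z>.13)&(Z<.22); 
for a in sorted(P[m&(hsv[...,2]<110)].round(3).tolist(),key=lambda a:a[0])[:25]: print(a)
E
```

```text
rim [[ 0.5945  0.0535  0.165 ]
 [ 0.5797 -0.1066  0.165 ]
 [ 0.4398 -0.0937  0.165 ]
 [ 0.4547  0.0633  0.165 ]] [ 0.51718143 -0.02089236  0.165     ]
[np.float64(0.1607433180427121), np.float64(0.14052754095983766), np.float64(0.15768876332033713), np.float64(0.14013394923965747)]
yaw [-4.65208388 -5.33604088]
162 [[0.6252, -0.2393], [0.6243, -0.3368]] -0.288
166 [[0.611, -0.2391], [0.6101, -0.3399]] -0.2895
170 [[0.5969, -0.2354], [0.5959, -0.3395]] -0.2874
174 [[0.5828, -0.2352], [0.5818, -0.3391]] -0.2872
178 [[0.5687, -0.235], [0.5677, -0.3387]] -0.2869
182 [[0.5547, -0.2348], [0.5537, -0.3383]] -0.2866
186 [[0.5408, -0.2346], [0.5398, -0.338]] -0.2863
190 [[0.5269, -0.2344], [0.5259, -0.3376]] -0.286
194 [[0.513, -0.2342], [0.512, -0.3372]] -0.2857
198 [[0.4992, -0.234], [0.4981, -0.3403]] -0.2871
202 [[0.4854, -0.2338], [0.4844, -0.3399]] -0.2869
[0.421, 0.055, 0.186]
[0.423, 0.058, 0.188]
[0.423, 0.054, 0.191]
[0.423, 0.052, 0.188]
[0.424, 0.062, 0.184]
[0.424, 0.051, 0.18]
[0.426, 0.059, 0.193]
[0.426, 0.057, 0.19]
[0.426, 0.054, 0.191]
[0.426, 0.051, 0.19]
[0.426, 0.05, 0.184]
[0.427, 0.048, 0.181]
[0.429, 0.063, 0.189]
[0.429, 0.061, 0.189]
[0.429, 0.057, 0.191]
[0.429, 0.054, 0.192]
[0.429, 0.052, 0.189]
[0.429, 0.05, 0.186]
[0.43, 0.048, 0.179]
[0.43, 0.047, 0.173]
[0.43, 0.044, 0.17]
[0.432, 0.064, 0.187]
[0.432, 0.061, 0.188]
[0.432, 0.058, 0.189]
[0.432, 0.055, 0.19]
```

```bash
cat >> h.py <<'E'
from scipy.spatial.transform import Rotation as Ro
H0=np.array([.517,-.021]); HY=-.087
def hop(x,y): return H0+[x*np.cos(HY)-y*np.sin(HY), x*np.sin(HY)+y*np.cos(HY)]
def goal(p,yaw=None,s=None):
    s=s or get_state(); R=Ro.from_euler('xyz',s['tool_rot']).as_matrix()
    d=R.T@(np.array(p)-s['tool_pos'])/.1
    y=s['tool_rot'][2]; print('shift',d.round(3),'turn',None if yaw is None else round(((y-yaw+np.pi)%(2*np.pi)-np.pi)/2,3),'t',round(s['time_s'],2))
E
python3 - <<'E'
from h import *
k=hop(-.095,.07); print(k)
goal([*k,.30],3.055); goal([*k,.159])
E
```

```text
[0.42844162 0.05698983]
shift [-3.957 -4.507 -0.774] turn -0.098 t 0.1
shift [-3.957 -4.505  0.636] turn None t 0.1
```

```bash
python3 -m pendant '[[[0,0,-0.8,0,-1],[0,0,-0.8,0,-1],[-0.4,-0.45,-0.8,0,0],[-0.79,-0.9,-0.8,0,0],[-0.79,-0.9,-0.8,0,0],[-0.79,-0.9,-0.8,0,0]]]' 20
for i in 1; do :; done
python3 -m pendant '[[[-0.79,-0.9,0,0,0],[-0.79,-0.9,0,0,0],[-0.79,-0.9,0,0,0],[-0.79,-0.9,0,0,0]]]' >/dev/null
python3 -m pendant '[[[-0.79,-0.9,0,0,0],[-0.79,-0.9,0,0,0],[-0.79,-0.9,0,0,0],[-0.79,-0.9,0,0,0]]]' >/dev/null
python3 -m pendant '[[[-0.79,-0.9,0,0,0],[-0.79,-0.9,0,0,0],[-0.79,-0.9,0,0,0],[-0.79,-0.9,0,0,0]]]' >/dev/null
python3 -m pendant '[[[-0.79,-0.9,0,0,0],[-0.79,-0.9,0,0,0],[-0.79,-0.9,0,-0.1,0],[-0.79,-0.9,0,-0.1,0],[-0.79,-0.9,0,-0.1,0],[-0.79,-0.9,0,-0.1,0]]]'
python3 - <<'E'
from h import *
k=hop(-.095,.07); goal([*k,.159],3.055); print(get_state()['width'],get_state()['tool_rot'])
E
```

```text
time_s: 0.6
tool_pos: [0.2259, 0.4868, 0.3024]
tool_rot: [-3.138, 0.001, 2.857]
wrist_force: [-0.8, -0.0, -0.6]
width: 0.737
grip_force: 0.0
time_s: 2.1
tool_pos: [0.4281, 0.0589, 0.3024]
tool_rot: [3.141, -0.001, 3.056]
wrist_force: [-0.5, 0.7, -0.3]
width: 0.501
grip_force: 0.0
shift [-0.006 -0.02   1.434] turn 0.001 t 2.1
0.5014248259818593 [ 3.14110281e+00 -6.77393374e-04  3.05626164e+00]
```

```bash
python3 -m pendant '[[[0,-0.02,0.3,0,0],[0,-0.02,0.6,0,0],[0,-0.02,0.9,0,0],[0,-0.02,0.9,0,0]]]'
python3 -m pendant '[[[0,0,0.25,0,0],[0,0,0.53,0,0],[0,0,0.53,0,0],[0,0,0.53,0,1],[0,0,0.53,0,1],[0,0,0.53,0,1],[0,0,0.53,0,1]]]' 12
python3 - <<'E'
from h import *
for y,z in ((.06,.086),(.04,.097),(.02,.103),(0,.105)): goal([*hop(-.095,y),.1+z-.019],3.055)
print(get_state()['width']*88)
E
```

```text
time_s: 2.43
tool_pos: [0.4241, 0.0574, 0.2084]
tool_rot: [-3.14, -0.009, 3.059]
wrist_force: [-1.2, -1.0, -0.6]
width: 0.5
grip_force: 0.0
time_s: 3.02
tool_pos: [0.4288, 0.0568, 0.1614]
tool_rot: [3.141, 0.003, 3.059]
wrist_force: [-1.7, 3.5, 6.3]
width: 0.348
grip_force: 12.0
shift [ 0.004 -0.098 -0.056] turn 0.002 t 3.02
shift [ 0.005 -0.298 -0.166] turn 0.002 t 3.02
shift [ 0.006 -0.498 -0.226] turn 0.002 t 3.02
shift [ 0.007 -0.698 -0.246] turn 0.002 t 3.02
30.667879417356794
```

```bash
python3 -m pendant '[[[0,-0.1,-0.06,0,1],[0,-0.2,-0.12,0,1],[0,-0.3,-0.17,0,1],[0,-0.4,-0.2,0,1],[0,-0.5,-0.23,0,1],[0,-0.6,-0.24,0,1],[0,-0.7,-0.25,0,1],[0,-0.7,-0.25,0,1],[0,-0.7,-0.25,0,1]]]'
python3 -m pendant '[[[0,0,0,0,0],[0,0,0,0,0],[0,0,0,0,0],[0,0,-0.4,0,0],[0,0,-0.8,0,0],[0,0,-0.8,0,0],[0,0,-0.8,0,0]]]'
python3 - <<'E'
from h import *
c=save('top','top1'); s=save('scene','scene1')
for c,x in ((c,slice(130,240)),(s,0)):
    P=pts(c); m=(np.abs(P[...,0]-.425)<.035)&(np.abs(P[...,1]+.005)<.08)&(P[...,2]>.175)&(P[...,2]<.225)&(c['img'].max(2)<90)
    print(m.sum(),P[m].mean(0) if m.any() else '',P[m].max(0),P[m].min(0))
cv2.imwrite('pics/c.png',np.hstack([cv2.resize(s['img'][160:280,250:410],None,fx=2.5,fy=2.5),cv2.resize(cv2.imread('pics/top1.png')[150:246,150:278],None,fx=3.125,fy=3.125)]))
E
```

```text
time_s: 3.77
tool_pos: [0.4232, -0.0147, 0.1862]
tool_rot: [-3.14, 0.003, 3.059]
wrist_force: [-2.6, -1.8, 14.6]
width: 0.272
grip_force: 12.0
time_s: 4.35
tool_pos: [0.4234, -0.0136, 0.2663]
tool_rot: [-3.142, 0.004, 3.06]
wrist_force: [-0.5, 0.6, -1.0]
width: 0.5
grip_force: 0.0Traceback (most recent call last):
  File "<stdin>", line 5, in <module>
    return umr_maximum(a, axis, None, out, keepdims, initial, where)
ValueError: zero-size array to reduction operation maximum which has no identity
```

```bash
python3 - <<'E'
from h import *
goal([.4666,-.2855,.27],-.01)
E
python3 -m pendant '[[[0,-0.4,0,0.1,-0.6],[0,-0.8,0,0.2,-0.6],[0,-1,0,0.3,-0.6],[0,-1,0,0.4,-0.6],[0,-1,0,0.5,-0.6],[0,-1,0,0.6,-0.6],[0,-1,0,0.7,-0.6],[0,-1,0,0.75,-0.6],[0,-1,0,0.75,-0.6],[0,-1,0,0.75,-0.6],[0,-1,0,0.75,-0.6],[0,-1,0,0.75,-0.6],[0,-1,0,0.75,-0.6],[0,-1,0,0.75,-0.6]]]'
python3 - <<'E'
from h import *
goal([.4666,-.2855,.27],-.01)
E
```

```text
shift [-0.672 -2.674 -0.062] turn 1.535 t 4.45
time_s: 5.62
tool_pos: [0.4131, -0.1129, 0.2633]
tool_rot: [-3.139, -0.001, 1.564]
wrist_force: [0.1, 0.8, 0.2]
width: 0.797
grip_force: 0.0
shift [-1.722  0.547 -0.07 ] turn 0.787 t 5.62
```

```bash

python3 -m pendant '[[[-0.3,0.1,0,0.1,-0.4],[-0.6,0.2,0,0.2,-0.4],[-0.9,0.3,0,0.3,-0.4],[-1,0.5,0,0.4,-0.4],[-1,0.5,0,0.5,-0.4],[-1,0.5,0,0.6,-0.4],[-1,0.5,0,0.7,-0.4],[-1,0.5,0,0.787,-0.4],[-1,0.5,0,0.787,-0.4],[-1,0.5,0,0.787,-0.4],[-1,0.5,0,0.787,-0.4],[-1,0.5,0,0.787,-0.4],[-1,0.5,0,0.787,-0.4],[-1,0.5,0,0.787,-0.4],[-1,0.5,0,0.787,-0.4]]]'
python3 - <<'E'
from h import *
goal([.4666,-.2855,.27],-.01)
c=save('top','top1'); s=save('scene','scene1')
for c in (c,s):
    P=pts(c); m=(np.abs(P[...,0]-.425)<.035)&(np.abs(P[...,1]+.005)<.1)&(P[...,2]>.175)&(P[...,2]<.225)&(c['img'].max(2)<90)
    print(m.sum(),P[m].mean(0) if m.any() else '',P[m])
cv2.imwrite('pics/c.png',np.hstack([cv2.resize(s['img'][160:280,250:410],None,fx=2.5,fy=2.5),cv2.resize(cv2.imread('pics/top1.png')[150:246,150:278],None,fx=3.125,fy=3.125)]))
E
```

```text
time_s: 6.87
tool_pos: [0.4626, -0.2136, 0.264]
tool_rot: [-3.141, 0.001, -0.009]
wrist_force: [0.3, 0.6, 0.5]
width: 0.699
grip_force: 0.0
shift [ 0.047  0.719 -0.06 ] turn 0.0 t 6.87
0  []
89 [ 0.42786647 -0.01281435  0.20856872] [[ 0.42130727 -0.02252958  0.21469293]
 [ 0.41993951 -0.02048364  0.21479703]
 [ 0.41871665 -0.01840685  0.21511643]
 [ 0.41768505 -0.01629128  0.21571819]
 [ 0.41590438 -0.01433425  0.21520793]
 [ 0.42366488 -0.02352223  0.21218212]
 [ 0.42448419 -0.02098497  0.21557844]
 [ 0.42316899 -0.01893397  0.21575587]
 [ 0.42186644 -0.01688111  0.21595144]
 [ 0.42119115 -0.01469751  0.21708176]
 [ 0.41962885 -0.01270267  0.2168867 ]
 [ 0.41603705 -0.01111516  0.21368166]
 [ 0.4272167  -0.02424438  0.21146746]
 [ 0.42798484 -0.02171411  0.21481005]
 [ 0.42835485 -0.01929128  0.21753325]
 [ 0.42625726 -0.01741969  0.21652375]
 [ 0.42345765 -0.01569138  0.21446482]
 [ 0.42545107 -0.01295237  0.21960079]
 [ 0.42164818 -0.01142541  0.21604525]
 [ 0.41846515 -0.00975403  0.21343288]
 [ 0.41614201 -0.00789942  0.21211306]
 [ 0.43042847 -0.02268291  0.21243658]
 [ 0.42962
[... 1903 characters left out ...]
 0.43331743 -0.01080514  0.20376406]
 [ 0.4318403  -0.00878057  0.20370323]
 [ 0.43471108 -0.00589216  0.21035137]
 [ 0.43198147 -0.00412879  0.20834609]
 [ 0.42738363 -0.00270856  0.20348494]
 [ 0.43117438 -0.015096    0.19189328]
 [ 0.43012123 -0.0129527   0.19252319]
 [ 0.43509496 -0.00957288  0.20254544]
 [ 0.43182868 -0.0079086   0.19970238]
 [ 0.43151859 -0.00564596  0.20145842]
 [ 0.42853243 -0.01479387  0.18366192]
 [ 0.42880059 -0.01235593  0.18638955]
 [ 0.42920307 -0.00990591  0.18931275]
 [ 0.42636724 -0.00811877  0.18716089]
 [ 0.42769831 -0.01409511  0.17822424]
 [ 0.42785779 -0.01167081  0.18080495]
 [ 0.42521615 -0.00982792  0.17896182]
 [ 0.42876803 -0.01298844  0.17577466]]
```

View pics/c.png

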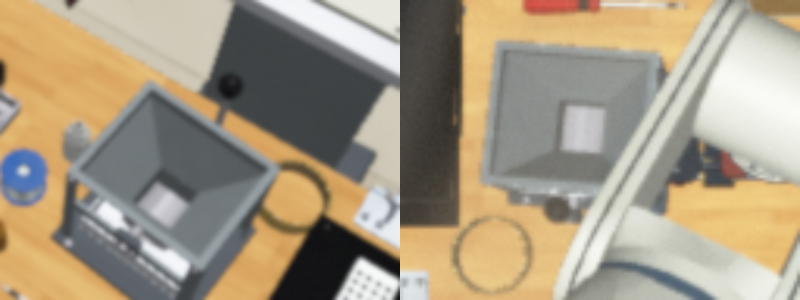

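```bash

python3 -m pendant '[[[0.045,0.36,0,0,-0.3],[0.045,0.72,0,0,-0.3],[0.045,0.72,0.3,0,-0.3],[0.045,0.72,0.7,0,-0.3],[0.045,0.72,0.8,0,-0.3],[0.045,0.72,0.8,0,-0.3]]]'
python3 - <<'E'
from h import *
goal([.4666,-.2855,.034],-.01)
c=save('scene','s2');P=pts(c);v,u=np.mgrid[:384,:512]
m=(u>236)&(u<258)&(v>174)&(v<198)&(c['img'].max(2)<80)&(P[...,2]>.02)&(P[...,2]<.09)
print(m.sum(),P[m].mean(0),P[m].max(0),P[m].min(0))
E
```

```text
time_s: 7.47
tool_pos: [0.4642, -0.2845, 0.1817]
tool_rot: [-3.138, 0.006, -0.013]
wrist_force: [-0.7, -0.3, -0.0]
width: 0.65
grip_force: 0.0
shift [0.033 0.016 1.476] turn -0.001 t 7.47
91 [ 0.46810881 -0.28277996  0.05754997] [ 0.47065106 -0.26467265  0.07506372] [ 0.46218838 -0.30217811  0.03048441]
```

```bash

python3 -m pendant '[[[0.02,0,0.3,0,-0.3],[0.02,0,0.6,0,-0.3],[0.02,0,0.9,0,-0.3],[0.02,0,0.9,0,-0.3],[0.02,0,0.9,0,-0.3]]]' >/dev/null
python3 -m pendant '[[[0,0,0.3,0,-0.3],[0,0,0.57,0,-0.3],[0,0,0.57,0,-0.3],[0,0,0.57,0,-0.3],[0,0,0.57,0,1],[0,0,0.57,0,1],[0,0,0.57,0,1],[0,0,0.57,0,1],[0,0,0.57,0,1]]]' 60
python3 -m pendant '[[[0,0,-0.03,0,1],[0,0,-0.06,0,1],[0,0,-0.1,0,1],[0,0,-0.15,0,1],[0,0,-0.2,0,1],[0,0,-0.2,0,1]]]'
python3 - <<'E'
from h import *
c=save('scene','s3');P=pts(c)
s=get_state();print(s['tool_pos'],s['moment'])
for u,v in ((246,190),(224,196),(240,205),(250,210),(220,208),(235,217)): print(u,v,P[v,u].round(4))
cv2.imwrite('pics/d.png',cv2.resize(c['img'][150:260,190:340],None,fx=4,fy=4))
E
```

```text
time_s: 8.68
tool_pos: [0.4698, -0.2866, 0.04]
tool_rot: [3.14, -0.003, -0.014]
wrist_force: [-0.2, 0.2, 9.4]
width: 0.496
grip_force: 60.0
time_s: 9.18
tool_pos: [0.4689, -0.2861, 0.0587]
tool_rot: [3.141, -0.001, -0.014]
wrist_force: [-0.8, 0.4, -4.7]
width: 0.496
grip_force: 60.0
[ 0.46871369 -0.28604488  0.0583119 ] [0.02756409 0.36426548 0.04458007]
246 190 [ 0.4669 -0.2814  0.0369]
224 196 [ 0.5156 -0.3287  0.0226]
240 205 [ 0.5124 -0.271   0.0212]
250 210 [ 0.5103 -0.2356  0.024 ]
220 208 [ 0.5536 -0.3149  0.0177]
235 217 [ 0.5574 -0.2554  0.0306]
```

View pics/d.png

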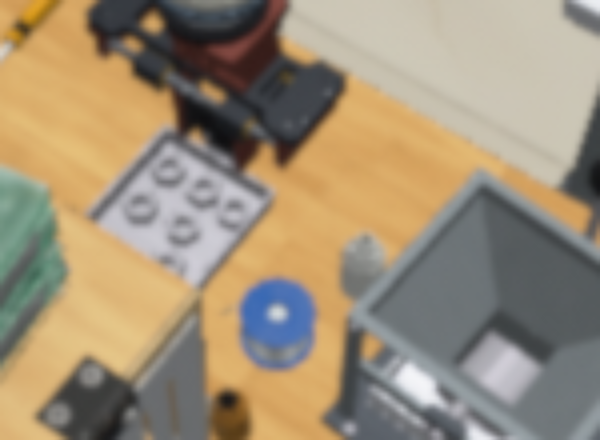

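```bash

python3 -m pendant '[[[-0.03,0,-0.1,0,1],[-0.06,0,-0.25,0,1],[-0.12,0,-0.4,0,1],[-0.2,0,-0.6,0,1],[-0.25,0,-0.8,0,1],[-0.3,0,-0.9,0,1],[-0.3,0,-1,0,1],[-0.3,0,-1,0,1]]]'
cat >> h.py <<'E'
def traytilt():
    c=read_camera('scene'); P=pts(c); s=get_state(); R=Ro.from_euler('xyz',s['tool_rot']).as_matrix()
    g=s['tool_pos']-R[:,2]*.019
    L=(P-g)@R   # tool frame; tray x = tool x, tray z=-tool z
    m=(L[...,0]>.02)&(L[...,0]<.17)&(np.abs(L[...,1])<.043)&(L[...,2]>.0)&(L[...,2]<.17)&(c['img'].min(2)>120)
    Q=L[m]
    w=np.ones(len(Q),bool)
    for i in range(8):
        A=np.c_[Q[:,0],Q[:,1],np.ones(len(Q))]; k=np.linalg.lstsq(A[w],Q[w,2],rcond=None)[0]; r=Q[:,2]-A@k; w=(r>-.003)&(r<.006)
    print('slope x,y',k,'n',len(Q),w.sum(),'z range', Q[:,2].min(),Q[:,2].max())
    return c
E
python3 - <<'E'
from h import *
traytilt(); s=get_state(); print(s['tool_pos'],s['wrist_force'],s['moment'])
E
```

```text
time_s: 9.9
tool_pos: [0.4391, -0.286, 0.1596]
tool_rot: [3.14, -0.003, -0.015]
wrist_force: [0.7, -0.6, -4.3]
width: 0.495
grip_force: 60.0
slope x,y [ 0.00592715 -0.00251953  0.05503407] n 1317 995 z range 0.035340723640417814 0.061422518681712064
[ 0.4388762  -0.28572901  0.15845525] [-0.51331827  0.21567849 -3.74223503] [-0.07954307  0.27332952  0.06901408]
```

```bash

python3 -m pendant '[[[0,0,-0.05,0,1],[0,0,-0.15,0,1],[0,0,-0.3,0,1],[0,0,-0.45,0,1],[0,0,-0.6,0,1],[0,0,-0.75,0,1],[0,0,-0.85,0,1],[0,0,-0.9,0,1],[0,0,-0.9,0,1]]]'
python3 -m pendant '[[[0,0,0,-0.02,1],[0,0,0,-0.06,1],[0,0,0,-0.1,1],[0,0,0,-0.14,1],[0,0,0,-0.18,1],[0,0,0,-0.22,1],[0,0,0,-0.26,1],[0,0,0,-0.3,1],[0,0,0,-0.34,1],[0,0,0,-0.38,1],[0,0,0,-0.42,1],[0,0,0,-0.46,1],[0,0,0,-0.5,1],[0,0,0,-0.54,1],[0,0,0,-0.58,1],[0,0,0,-0.62,1],[0,0,0,-0.66,1],[0,0,0,-0.7,1],[0,0,0,-0.73,1],[0,0,0,-0.75,1]]]'
python3 - <<'E'
from h import *
traytilt(); s=get_state(); print(s['tool_pos'],s['wrist_force'],s['moment'])
goal([*hop(0,-.196),.225],1.484)
E
```

```text
time_s: 10.7
tool_pos: [0.4389, -0.2856, 0.2486]
tool_rot: [3.141, -0.001, -0.014]
wrist_force: [1.1, 0.2, -3.2]
width: 0.492
grip_force: 60.0
time_s: 12.37
tool_pos: [0.438, -0.2851, 0.2465]
tool_rot: [-3.14, -0.001, 1.489]
wrist_force: [-0.3, 0.1, -4.6]
width: 0.496
grip_force: 60.0
slope x,y [ 0.01075211 -0.0043462   0.05565324] n 1320 1017 z range 0.03939706369304528 0.06202939105188962
[ 0.4379376  -0.28511192  0.24655607] [-0.24998974 -0.45629233 -4.28916755] [-0.2912159   0.05208543  0.02451791]
shift [0.736 0.563 0.215] turn 0.003 t 12.42
```

```bash

python3 -m pendant '[[[0,0.05,0,0,1],[0,0.15,0,0,1],[0,0.3,0,0,1],[0.05,0.42,0,0,1],[0.15,0.52,0,0,1],[0.3,0.56,0,0,1],[0.45,0.56,0,0,1],[0.58,0.56,0,0,1],[0.68,0.56,0,0,1],[0.73,0.56,0.05,0,1],[0.735,0.56,0.12,0,1],[0.735,0.56,0.2,0,1],[0.735,0.56,0.27,0,1],[0.735,0.56,0.32,0,1],[0.735,0.56,0.34,0,1],[0.735,0.56,0.34,0,1]]]'
python3 - <<'E'
from h import *
c=traytilt(); cv2.imwrite('pics/e.png',cv2.resize(c['img'][130:280,200:400],None,fx=4,fy=4)); s=get_state(); print(s['tool_pos'],s['wrist_force'],s['moment'])
goal([*hop(0,-.196),.2066],1.484)
E
```

```text
time_s: 13.75
tool_pos: [0.4999, -0.2172, 0.2128]
tool_rot: [-3.14, -0.0, 1.485]
wrist_force: [-0.1, 0.3, -4.5]
width: 0.497
grip_force: 60.0
slope x,y [ 0.00923895 -0.00456286  0.05628663] n 1527 1147 z range 0.040225092151695535 0.11638193651208158
[ 0.50019698 -0.21720985  0.21322975] [-0.88531619 -0.50157675 -4.1949271 ] [-0.27073543  0.09519228  0.10597515]
shift [ 0.009 -0.003  0.066] turn 0.001 t 13.8
```

View pics/e.png

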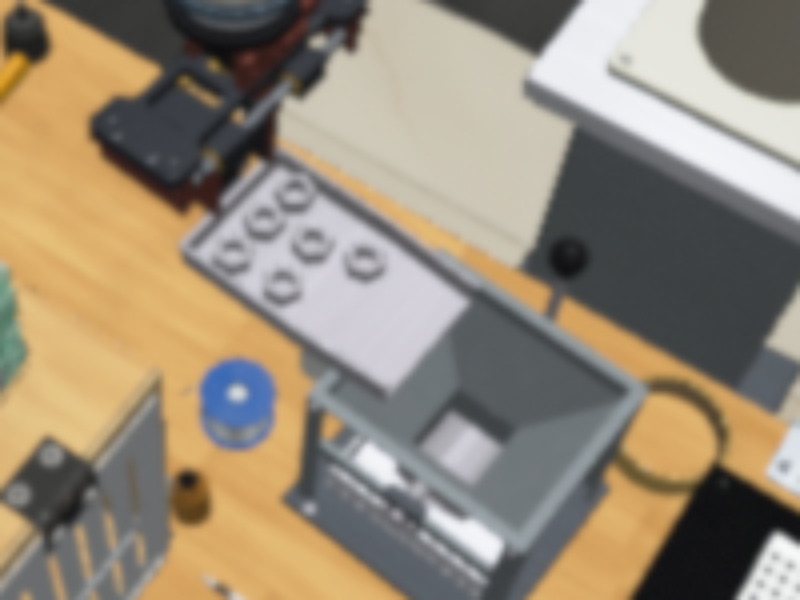

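```bash

python3 -m pendant '[[[0,0,0.03,0,1],[0,0,0.05,0,1],[0,0,0.05,0,1],[0,0,0.05,0,1]]]' 60 | grep -E 'pos|force'
python3 -m pendant '[[[0,0,0,0,1],[0,0,0,0,1]]]' 30 | grep -E 'pos|force'
python3 -m pendant '[[[0,0,0,0,1],[0,0,0,0,1]]]' 18| grep -E 'pos|force'
python3 -m pendant '[[[0,0,0,0,1],[0,0,0,0,1]]]' 12| grep -E 'pos|force'
python3 -c "
from h import *
traytilt()"
```

```text
tool_pos: [0.5004, -0.2169, 0.2087]
wrist_force: [1.0, -0.1, -3.7]
grip_force: 60.0
tool_pos: [0.5005, -0.2169, 0.2088]
wrist_force: [1.2, -0.7, -3.9]
grip_force: 30.0
tool_pos: [0.5005, -0.2169, 0.2089]
wrist_force: [-0.4, -0.4, -4.1]
grip_force: 18.0
tool_pos: [0.5005, -0.2169, 0.2088]
wrist_force: [-0.6, 0.3, -2.4]
grip_force: 12.0
slope x,y [0.02931681 0.00103916 0.05628762] n 1511 1148 z range 0.04100941767833883 0.10889649605346811
```

```bash

python3 -m pendant '[[[0.02,0,-0.05,0,1],[0.06,0,-0.1,0,1],[0.09,0,-0.15,0,1],[0.12,0,-0.2,0,1],[0.15,0,-0.25,0,1],[0.19,0,-0.3,0,1],[0.23,0,-0.35,0,1],[0.27,0,-0.39,0,1],[0.27,0,-0.39,0,1]]]' 10
python3 -c "
from h import *
traytilt(); print(get_state()['tool_pos'])"
```

```text
time_s: 15.43
tool_pos: [0.5032, -0.1894, 0.2487]
tool_rot: [3.14, 0.0, 1.486]
wrist_force: [1.6, 0.2, -2.7]
width: 0.496
grip_force: 10.0
slope x,y [3.62139452e-01 2.05889273e-04 6.31812442e-02] n 1382 1091 z range 0.05368081128873178 0.16905241656504313
[ 0.50309976 -0.18965535  0.24834695]
```

```bash

python3 -m pendant '[[[0.05,0,-0.04,0,1],[0.09,0,-0.08,0,1],[0.14,0,-0.12,0,1],[0.18,0,-0.15,0,1],[0.18,0,-0.15,0,1],[0.23,0,-0.18,0,1],[0.28,0,-0.21,0,1],[0.33,0,-0.24,0,1],[0.39,0,-0.27,0,1],[0.39,0,-0.27,0,1],[0.39,0,-0.27,0,1],[0.39,0,-0.27,0,1]]]' 10
python3 - <<'E'
from h import *
c=traytilt(); cv2.imwrite('pics/f.png',cv2.resize(c['img'][130:280,200:400],None,fx=4,fy=4)); print(get_state()['tool_pos'])
E
```

```text
time_s: 16.48
tool_pos: [0.506, -0.1511, 0.2747]
tool_rot: [3.142, 0.0, 1.486]
wrist_force: [0.3, 0.5, -2.6]
width: 0.5
grip_force: 10.0
slope x,y [ 0.6697606  -0.00124336  0.07424854] n 1058 990 z range 0.08474464305947665 0.16988806237034096
[ 0.50595151 -0.15117214  0.27457137]
```

View pics/f.png

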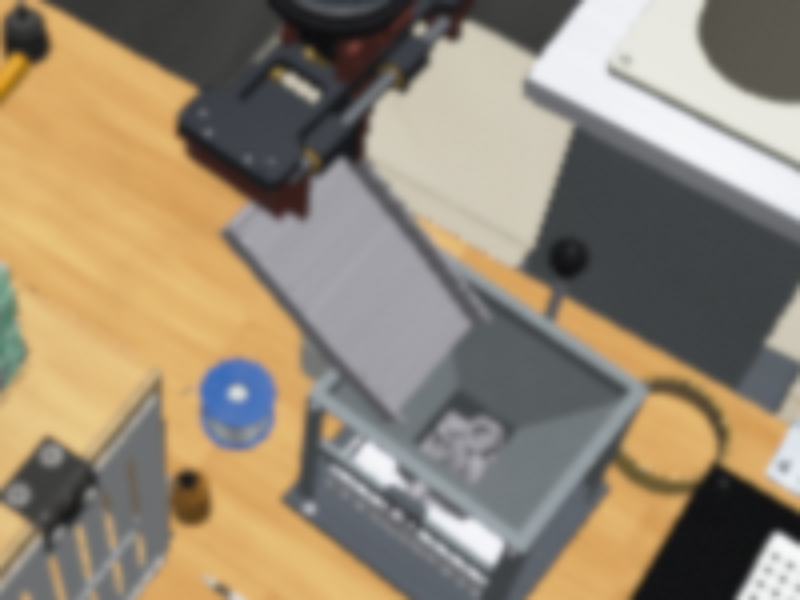

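```bash

python3 -m pendant '[[[0,0,0,0,1],[0,0,0,0,1],[0,0,0,0,1]]]' 4
python3 -m pendant '[[[-0.06,0,0.03,0,1],[-0.11,0,0.06,0,1],[-0.16,0,0.09,0,1],[-0.21,0,0.12,0,1],[-0.25,0,0.15,0,1],[-0.3,0,0.19,0,1],[-0.35,0,0.23,0,1],[-0.39,0,0.27,0,1],[-0.39,0,0.27,0,1]]]' 4
python3 -c "
from h import *
traytilt(); print(get_state()['tool_pos'])"
```

```text
time_s: 16.78
tool_pos: [0.5059, -0.1513, 0.2745]
tool_rot: [-3.141, -0.0, 1.486]
wrist_force: [0.3, -0.1, -2.2]
width: 0.502
grip_force: 4.0
time_s: 17.53
tool_pos: [0.5023, -0.1907, 0.2468]
tool_rot: [-3.141, -0.0, 1.485]
wrist_force: [0.5, -0.8, -1.4]
width: 0.501
grip_force: 4.0
slope x,y [ 0.32350429 -0.00098901  0.06564425] n 1414 1320 z range 0.06899509158740494 0.16416217702352884
[ 0.50240126 -0.19038609  0.24711948]
```

```bash

python3 -m pendant '[[[-0.05,0,0.05,0,1],[-0.1,0,0.1,0,1],[-0.14,0,0.16,0,1],[-0.18,0,0.22,0,1],[-0.21,0,0.27,0,1],[-0.24,0,0.32,0,1],[-0.25,0,0.34,0,1],[-0.25,0,0.34,0,1]]]' 4
python3 -c "
from h import *
traytilt(); print(get_state()['tool_pos'])"
```

```text
time_s: 18.25
tool_pos: [0.5003, -0.2151, 0.213]
tool_rot: [-3.141, -0.0, 1.485]
wrist_force: [-0.6, -0.3, -1.2]
width: 0.505
grip_force: 4.0
slope x,y [ 0.02252641 -0.00293223  0.06180307] n 1534 1465 z range 0.043842917675931424 0.11548768157237325
[ 0.50039844 -0.21496567  0.21332984]
```

```bash

python3 -m pendant '[[[0,0,0,0,1],[0,0,0,0,1],[0,0,-0.15,0,1],[0,0,-0.35,0,1],[-0.25,0,-0.35,0,1],[-0.5,-0.2,-0.35,0,1],[-0.73,-0.4,-0.35,0,1],[-0.73,-0.54,-0.35,0,1],[-0.73,-0.54,-0.35,0,1]]]' 60
python3 -m pendant '[[[0,0,0,0.06,1],[0,0,0,0.12,1],[0,0,0,0.18,1],[0,0,0,0.24,1],[0,0,0,0.3,1],[0,0,0,0.36,1],[0,0,0,0.42,1],[0,0,0,0.48,1],[0,0,0,0.54,1],[0,0,0,0.6,1],[0,0,0,0.66,1],[0,0,0,0.72,1],[0,0,0,0.745,1],[0,0,0,0.745,1],[0,0,0,0.745,1]]]'
python3 -c "
from h import *
c=traytilt(); cv2.imwrite('pics/g.png',cv2.resize(c['img'][130:280,200:400],None,fx=4,fy=4));goal([.45,-.285,.048],-.01)"
```

```text
time_s: 19.05
tool_pos: [0.438, -0.2834, 0.2486]
tool_rot: [-3.14, -0.0, 1.484]
wrist_force: [-0.0, 0.5, -2.0]
width: 0.495
grip_force: 60.0
time_s: 20.3
tool_pos: [0.4411, -0.2826, 0.2488]
tool_rot: [-3.142, -0.0, -0.002]
wrist_force: [-0.4, -0.0, -2.1]
width: 0.494
grip_force: 60.0
slope x,y [2.54618384e-02 9.45575084e-05 6.14531221e-02] n 1458 1438 z range 0.05769630833335886 0.06983325658799845
shift [0.09  0.023 2.007] turn 0.004 t 20.35
```

View pics/g.png

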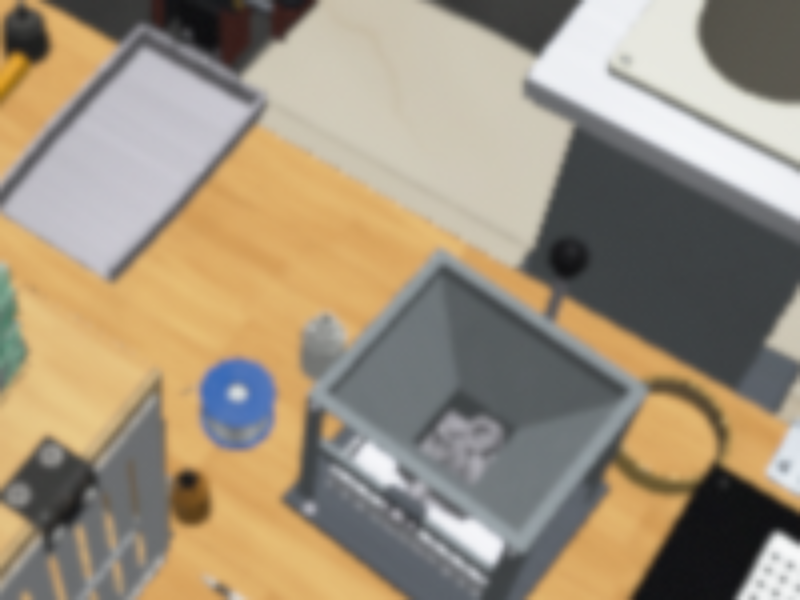

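```bash

python3 -m pendant '[[[0.05,0,0.3,0,1],[0.09,0.02,0.6,0,1],[0.09,0.02,0.9,0,1],[0.09,0.02,1,0,1],[0.09,0.02,1,0,1]]]' >/dev/null
python3 -m pendant '[[[0,0,0.3,0,1],[0,0,0.6,0,1],[0,0,0.85,0,1],[0,0,0.93,0,1],[0,0,0.93,0,1],[0,0,0.93,0,1]]]'
python3 -m pendant '[[[0,0,0,0,1],[0,0,0.02,0,1],[0,0,0.04,0,1],[0,0,0.06,0,1],[0,0,0.08,0,1],[0,0,0.08,0,1]]]' 5
```

```text
time_s: 21.27
tool_pos: [0.4505, -0.2857, 0.057]
tool_rot: [3.141, -0.001, -0.004]
wrist_force: [-0.8, 0.1, -2.0]
width: 0.493
grip_force: 60.0
time_s: 21.77
tool_pos: [0.4496, -0.2851, 0.0476]
tool_rot: [3.142, -0.0, -0.004]
wrist_force: [0.3, -0.2, -1.0]
width: 0.5
grip_force: 5.0
```

Partly supported; lower a touch more, release and back off upward.

```bash

python3 -m pendant '[[[0,0,0.02,0,1],[0,0,0.03,0,1],[0,0,0.03,0,1]]]' 4
python3 -m pendant '[[[0,0,0,0,0],[0,0,0,0,-0.4],[0,0,0,0,-0.5],[0,0,0,0,-0.5],[0,0,0,0,-0.5],[0,0,-0.2,0,-0.5],[0,0,-0.6,0,-0.5],[0,0,-1,0,-0.5],[0,0,-1,0,-0.5],[0,0,-1,0,-0.5]]]'
python3 -m pendant '[[[-0.2,0,-0.4,0,-0.5],[-0.2,0,-0.8,0,-0.5],[-0.2,0,-1,0,-0.5],[-0.2,0,-1,0,-0.5],[-0.2,0,-1,0,-0.5]]]'
python3 - <<'E'
from h import *
c=save('scene','fin'); P=pts(c)
m=(P[...,0]>.47)&(P[...,0]<.6)&(np.abs(P[...,1]+.285)<.04)&(P[...,2]<.1)&(c['img'].min(2)>120)
Q=P[m]; A=np.c_[Q[:,:2],np.ones(len(Q))]; k=np.linalg.lstsq(A,Q[:,2],rcond=None)[0]; print(m.sum(),k,np.median(Q[:,2]))
m=(np.abs(P[...,0]-.517)<.064)&(np.abs(P[...,1]+.021)<.074)&(P[...,2]>.04)&(P[...,2]<.13)&(c['img'].min(2)>120); print('nuts',m.sum(),P[m].min(0),P[m].max(0))
cv2.imwrite('pics/i.png',np.hstack([cv2.resize(c['img'][195:275,280:350],None,fx=5,fy=5),cv2.resize(c['img'][140:268,200:312],None,fx=3.125,fy=3.125)]))
E
```

```text
time_s: 22.02
tool_pos: [0.4498, -0.2852, 0.0447]
tool_rot: [3.141, -0.0, -0.004]
wrist_force: [-0.3, 0.1, 0.7]
width: 0.5
grip_force: 4.0
time_s: 22.85
tool_pos: [0.451, -0.286, 0.147]
tool_rot: [3.139, -0.004, -0.004]
wrist_force: [-0.8, 0.2, -0.3]
width: 0.749
grip_force: 0.0
time_s: 23.27
tool_pos: [0.4295, -0.285, 0.2442]
tool_rot: [3.141, -0.0, -0.004]
wrist_force: [0.2, 0.2, -0.3]
width: 0.75
grip_force: 0.0
612 [ 3.34799633e-03 -4.46751000e-03 -1.84272831e-06] 0.0030000955922514488
nuts 370 [ 0.48424353 -0.09087301  0.04013795] [0.58083004 0.02947746 0.12892352]
```

View pics/i.png

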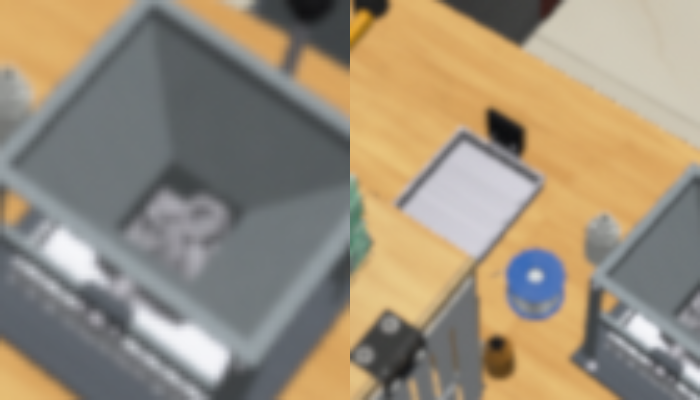

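The tray lies flat and empty (floor at 3 mm), the nuts are piled in the throat, and nothing is seen on the bench. Handing in.

```bash
python3 -c "
from h import *
print(manip.sign_off())"
```

```text
the job is handed in; nothing more can be done
None
```

The job is handed in, with no verdict returned: the gate lever is upright, the nuts were poured into the hopper (the tray is empty and none are on the bench, though I could not count all six in the pile), and the tray lies flat and released with nothing else seen to have moved.

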